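Prise open the gauge case and draw the plug gauge to its groove

TASK

Prise up the lid of the wooden gauge case with the blade of the flat opening knife (not with the fingers), throw the lid right back so that it stays open, and lay the knife down on the bench again. Then take the steel plug gauge by its head and draw it straight up out of its bore until the whole turned groove has just come clear of the block's top face, with the foot of the gauge still in the bore, and finish while holding it there, still and upright. Do not lift or tip the case or push it away, do not drop the knife, and leave the other things on the bench where they are.

Things in the scene. Friction and masses are not known exactly. Their poses are not given: they have to be found in the camera images.
- gauge_case: dark wooden block 110 (x) x 80 (y) x 72 mm, 2.5 kg, loose on the bench, with a paler hinged lid (106 mm tall closed). Origin: centre of its underside; x points from the front (slot side, towards the robot) to the hinge at the back, z up. A skirting 2 mm proud runs round its foot. The bore, 17 mm wide, 64 mm deep, goes straight down from the middle of the top face
- bore_mouth (a point): centre of the bore's mouth, in the block's top face, 72 mm over the bench; axes as the case
- case_lid (a joint): lid angle, rad: 0 closed, 1.95 thrown back on its stop. Hinge line along the case's y, 50 mm behind the bore's axis, 72 mm over the bench. The lid is a cap 110 x 80 x 34 mm outside, walls and roof 6 mm thick, 0.14 kg, light hinge; let go below about 0.9 rad it falls shut, beyond about 1.4 it falls open, between it may stay
- lid_slot (a point): on the lid's front face: middle of the upper edge of the prising slot. The slot, 44 mm wide, 9 mm high, is cut through the lower edge of the lid's front wall, so with the lid shut it lies just over the block's top face (72 to 81 mm over the bench); this point is 105 mm in front of the hinge line and turns with the lid
- plug_gauge: steel plug gauge, upright, about 0.15 kg: shank 16 mm in diameter, 65 mm long, on top a grip head 22 mm in diameter, 22 mm tall. Origin: centre of the foot; z along the axis to the head. It stands loose on the bore's floor, head under the lid, the head's underside 1 mm over the block's top face; released, it drops back in
- gauge_head (a point): middle of the plug gauge's head, 76 mm over its foot
- gauge_groove (a point): lower edge of the turned groove round the shank (groove 8 mm tall, 11 mm in diameter), on the axis, 31 mm over the foot; in the seated gauge it is 33 mm below the block's top face
- opening_knife: flat opening knife, 195 mm long, 90 g, on the bench: pale wooden handle 110 mm long, 18 wide, 20 high; flat steel blade 22 mm wide, 3 thick (last 16 mm: 20 wide, 2 thick) running level, its middle 10 mm over the handle's underside. Origin: on the underside, 10 mm behind the handle's front end; x points to the blade's tip, z up
- knife_tip (a point): end of the blade, 95 mm ahead of the knife's origin, at mid thickness
- knife_grip (a point): good place to hold the handle, 30 mm behind the knife's origin (125 mm from the tip), 10 mm over the underside
- oil_bottle: small brown bottle, 43 x 92 mm, bystander; origin under its centre
- strop: leather strop on a wooden block, 52 x 230 x 16 mm, bystander; origin under its centre
- eraser: eraser, 21 x 42 x 13 mm, bystander; origin under its centre
- pencil: pencil, 7 x 128 mm, bystander; origin under its centre
Not all that is in view belongs to the job. There is more than one size of the gauge_case; the one meant has the size given above.

How it is judged:
By the outcome, as a careful person would: the job done as asked, in the order asked, and still so for the second after the job is handed in, while the arm keeps its last pose, push and grip.
It also fails if it takes over 61 s, if anything falls off the work surface, if the arm or the gripper's body presses on something with over 40 N, if the wrist force passes 120 N, or if a joint passes its speed limit or range.

ROBOT

A 6-joint arm with a two-finger parallel gripper is mounted at the origin on a cart in front of the work surface, level with it; the furniture and walls round the work are solid. World frame = base frame: x ahead of the robot, y to its left, z up, the work surface at z = 0. Lengths are in m, angles in degrees, forces in N, time in s.
With the tool pointing down it reaches from about 0.275 to 0.85 m from the base axis. Payload 19 kg.
Tool frame: the origin (TCP) lies at the very end of the fingers, on their centre line; the grasp point (between the pads) lies 19 mm behind it; z points along the fingers, y is the line along which they close (so a half turn about z gives the same grasp; the last joint's range is limited). The gripper opens to 85 mm and grips with 20 to 120 N. Pads are 22 mm wide; open, the fingers measure 114 mm over their backs; the gripper's body (76 mm by 85 mm) begins 54 mm behind the grasp point. The pads swing forward as they close: fully open they stand 13 mm farther back than shut.
Start: joints at [58.499, 8.623, 82.357, -0, 89.026, -7.678], TCP at [0.232, 0.526, 0.211] pointing down, gripper open.
Joint ranges: [-160.23, 160.23], [-39.13, 120.54], [6.94, 153.29], [-79.49, 259.48], [9.18, 160.14], [-161.06, 161.06]. Speed limits (degrees/s): [108.29, 108.29, 127.2, 172.46, 172.46, 172.46].

INTERFACE

Orientations are given as [roll, pitch, yaw] about the fixed x, y, z axes, in that order (R = Rz(yaw) Ry(pitch) Rx(roll)).
In Python, from plant import bot gives the robot as it stands.
- The arm moves only by the shell command python3 -m jog 'ROWS'. ROWS is a JSON object of lists of equal length, an entry for each row: "travel": the shift along the world's x, y, z scaled (see below), a list of three; "twist": the turn about the world's z scaled (see below); "jaw": the closure, from -1 (fully open) to 1 (shut). In form: {"travel": [[dx, dy, dz], ...], "twist": [twist, ...], "jaw": [jaw, ...]}. A call has 1 to 5 rows; each row is the pose to reach, as a shift and turn from the pose commanded when the call began, turning the shorter way round; what a row does not reach only later rows make up. The controller multiplies each number of a shift by 250 mm and each number of a turn by pi rad. A row lasts 1/10 s, in which the tool goes at most 50 mm and 8.59 degrees, less where a joint would pass 70% of its speed; a pose out of reach is approached as far as the arm can. A call with a number of a shift or a turn outside -1 to 1 is refused whole. A call with a gripper value outside its range is refused whole. The fingers move at their own pace and stop on an object; the grip force is fixed at half the most. Time passes only in rows, so rows that repeat a pose let the fingers close. It gives the time, the measured TCP pose, the force, the opening and the grip force at its end, in the units of the state.
- bot.state(): the state, without advancing time (a new reading comes with each control period).
- bot.camera(name): name is "side" or "top" or "wrist"; returns the picture (420x560x3 uint8, red, green, blue); there is no depth.
- bot.get_calibration(name): a dict with "camera_matrix" (3x3 intrinsics, pixels), "extrinsics" (4x4, takes a point from world to camera coordinates); the wrist camera has in their place "T_tool_cam" (4x4, takes a point from camera to tool coordinates, whose origin is the TCP and whose axes are the flange's). Camera axes: x right, y down, z forward; pixel columns grow to the right and rows downward; lengths in m; the calibration is good to about 2 mm. A picture is of the moment at which its call begins: read the wrist's pose just before it. get_calibration takes no time and is no camera call.
- bot.sign_off(): hands the job in; it is judged then, once.
The state is a dict: "t": time; "q": joint angles; "joint_vel": joint speeds; "joint_torque": joint torques, N m; "position": TCP position; "eef_rot": TCP orientation; "wrist_force": force on the tool from outside, world axes, zero at the start; "ft_torque": the same for the moment, N m; "finger_gap": finger opening in m; "gripper_force": force on a finger pad.
Only numpy, scipy, OpenCV 4.12 (cv2) and the standard library are available. Lean on these libraries where they do the work, as an engineer would, in place of code of your own. Each camera call takes 0.05 s, during which the arm holds its last target. There are 200 camera calls.

## Working session

There is one attempt and no reset: what is moved stays moved. The work goes in short steps, Python scripts to look and compute and a shell command to move; the robot and the scene stay as the last step left them, time stands still between calls to the robot, and variables do not carry over. Pictures are saved under pics/ and viewed, at most 10 in all, crops included, and the job is handed in when it is done.

```bash
ls; mkdir -p pics; python3 - <<'E'
from plant import bot
import cv2,json
s=bot.state();print(s)
for n in("top","side"):
    c=bot.get_calibration(n);print(n,c)
    cv2.imwrite(f"pics/{n}0.png",cv2.cvtColor(bot.camera(n),cv2.COLOR_RGB2BGR))
print(bot.get_calibration("wrist"))
E
```

```text
pics
{'t': 0.0, 'q': array([ 5.84969175e+01,  8.65031050e+00,  8.23903784e+01,  1.50122768e-03,
        8.90287690e+01, -7.67842850e+00]), 'joint_vel': array([ 0.14483286, -0.03724008,  0.0173098 , -0.10492814,  0.05366861,
        0.0045066 ]), 'joint_torque': array([ 1.52493252e-03, -7.13064265e+01, -5.70858157e+01, -8.97426867e-05,
        9.17940459e-03, -2.92951233e-05]), 'position': array([0.23214122, 0.52576462, 0.21060468]), 'eef_rot': array([-1.79931365e+02, -1.07680001e-02,  1.56175313e+02]), 'wrist_force': array([ 0.3105166 , -0.89013299,  1.02609398]), 'ft_torque': array([-0.01915191,  0.00085593,  0.00527329]), 'gripper_force': 0.0, 'finger_gap': 0.08562568723518764}
top {'camera_matrix': array([[478.11881774,   0.        , 285.99047443],
       [  0.        , 478.11881774, 203.89825468],
       [  0.        ,   0.        ,   1.        ]]), 'extrinsics': array([[ 0.01260561, -0.9998968 , -0.00689141,  0.02644548],
       [-0.98168433, -0.01106517, -0.19019316,  0.59108479],
       [ 0.19009728,  0.00916269, -0.9817225 ,  1.28316888],
       [ 0.        ,  0.        ,  0.
[... 292 characters left out ...]
86213 , -0.44061722, -0.88692762,  0.16032827],
       [ 0.27861953,  0.84205001, -0.46186896,  0.77293262],
       [ 0.        ,  0.        ,  0.        ,  1.        ]])}
{'camera_matrix': array([[343.21181724,   0.        , 282.14353498],
       [  0.        , 343.21181724, 203.59305577],
       [  0.        ,   0.        ,   1.        ]]), 'T_tool_cam': array([[-7.85106417e-04, -9.46340287e-01, -3.23170922e-01,
         8.17180834e-02],
       [ 9.99999676e-01, -6.85290588e-04, -4.22649631e-04,
         1.07973459e-03],
       [ 1.78504381e-04, -3.23171149e-01,  9.46340518e-01,
        -1.62528199e-01],
       [ 0.00000000e+00,  0.00000000e+00,  0.00000000e+00,
         1.00000000e+00]])}
```

View pics/top0.png

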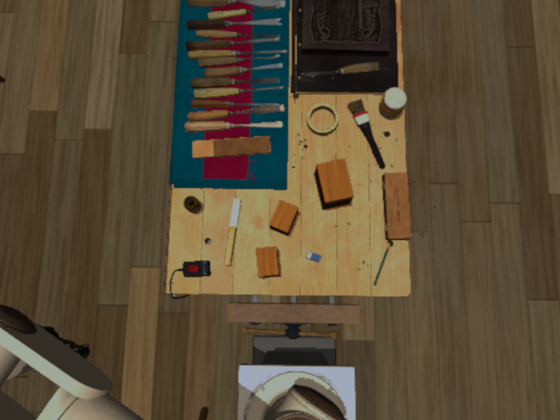

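View pics/side0.png

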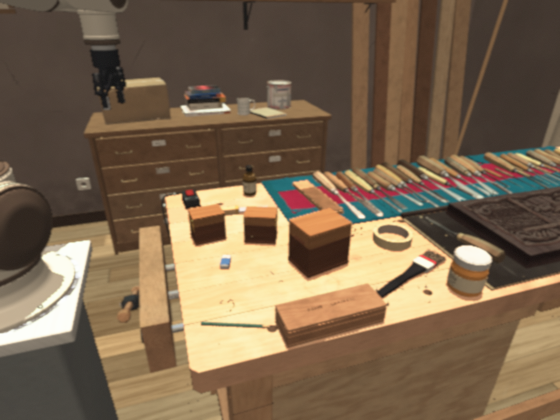

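```bash
cat > h.py <<'E'
import numpy as np,cv2
from plant import bot
from scipy.spatial.transform import Rotation as R
def cam(n,st=None):
    c=bot.get_calibration(n);K=c["camera_matrix"]
    if n=="wrist":
        s=st or bot.state();T=np.eye(4);T[:3,:3]=R.from_euler("xyz",s["eef_rot"],degrees=True).as_matrix();T[:3,3]=s["position"]
        return K,np.linalg.inv(T@c["T_tool_cam"])
    return K,c["extrinsics"]
def pix2w(n,uv,z,st=None):
    K,E=cam(n,st);d=E[:3,:3].T@np.linalg.solve(K,[uv[0],uv[1],1.]);o=-E[:3,:3].T@E[:3,3]
    return o+d*(z-o[2])/d[2]
def w2pix(n,P,st=None):
    K,E=cam(n,st);p=(np.atleast_2d(P)@E[:3,:3].T+E[:3,3])@K.T
    return p[:,:2]/p[:,2:]
def save(n,f,crop=None,k=1):
    im=cv2.cvtColor(bot.camera(n),cv2.COLOR_RGB2BGR)
    if crop: x0,y0,x1,y1=crop;im=im[y0:y1,x0:x1]
    cv2.imwrite("pics/"+f,cv2.resize(im,None,fx=k,fy=k,interpolation=cv2.INTER_CUBIC))
E
python3 - <<'E'
from h import *
save("top","top1.png",(220,150,360,285),5) if 0 else save("top","top1.png",(215,150,370,265),5)
print(w2pix("top",[[.5,0,0],[.5,0,.106],[.4,.1,0]]))
for uv,z in [((334,183),.106),((284,217),.08),((267,262),.08),((235,199),.01),((230,264),.01)]: print(uv,pix2w("top",uv,z))
E
```

```text
[[297.35121572 238.67352512]
 [298.00495661 233.94859109]
 [261.91026486 273.25590972]]
(334, 183) [ 0.64054856 -0.0967565   0.106     ]
(284, 217) [0.54962975 0.03827802 0.08      ]
(267, 262) [0.42643687 0.08237489 0.08      ]
(235, 199) [0.61263974 0.18251738 0.01      ]
(230, 264) [0.4244207  0.19051581 0.01      ]
```

View pics/top1.png

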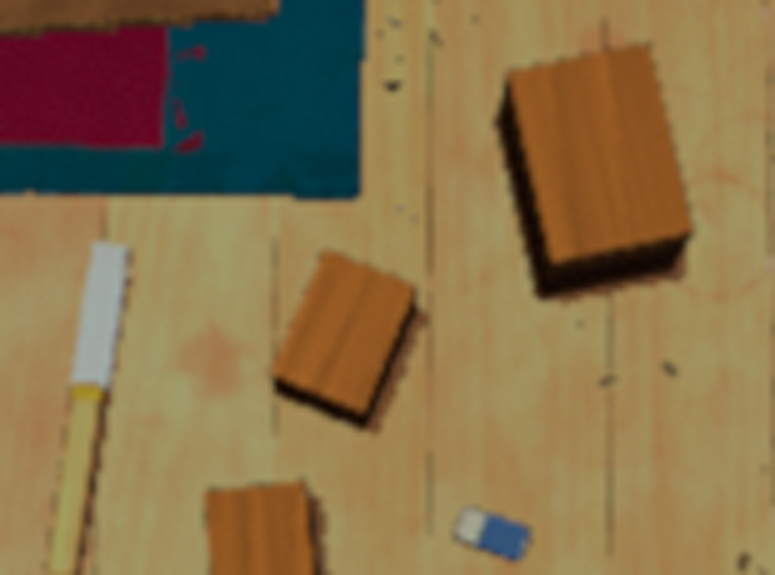

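```bash
python3 - <<'E'
from h import *
c=lambda p:((p[0]+.5)/5-.5+215,(p[1]+.5)/5-.5+150)
def box(cs,z):
    P=np.array([pix2w("top",c(p),z) for p in cs]);m=P.mean(0)
    print(z,m.round(4),[round(np.linalg.norm(P[i]-P[i-1])*1000,1) for i in range(4)]); d=(P[0]+P[1]-P[2]-P[3]);print("yaw",np.degrees(np.arctan2(d[1],d[0])))
    return P
L=[(510,72),(648,44),(690,235),(553,265)]
for z in(.106,): print(box(L,z))
M=[(323,250),(414,288),(366,415),(276,380)]
for z in(.106,.07): box(M,z)
# knife
tip=pix2w("top",c((113,243)),.0115);neck=pix2w("top",c((88,390)),.0115);ho=pix2w("top",c((86,395)),.02);he=pix2w("top",(229.8,264.5),.02)
print(tip,neck,ho,he,np.linalg.norm(tip-he),np.linalg.norm(tip-neck));d=tip-he;print(np.degrees(np.arctan2(d[1],d[0])))
E
```

```text
0.106 [ 0.6483 -0.0985  0.106 ] [np.float64(110.1), np.float64(77.6), np.float64(109.1), np.float64(76.1)]
yaw 11.795332626928166
[[ 0.69353242 -0.04944638  0.106     ]
 [ 0.71026286 -0.12519577  0.106     ]
 [ 0.60332719 -0.14675395  0.106     ]
 [ 0.5859632  -0.07268238  0.106     ]]
0.106 [0.5476 0.0391 0.106 ] [np.float64(75.2), np.float64(53.4), np.float64(73.6), np.float64(51.7)]
yaw -19.271461096294836
0.07 [0.5536 0.0397 0.07  ] [np.float64(77.3), np.float64(54.9), np.float64(75.7), np.float64(53.2)]
yaw -19.271461096294818
[0.61478045 0.1760158  0.0115    ] [0.52838379 0.18763205 0.0115    ] [0.52428958 0.1876374  0.02      ] [0.42236605 0.1897876  0.02      ] 0.19309379634048304 0.08717408037140481
-4.093885970781888
```

```bash
python3 -m jog '{"travel":[[0.44,-0.672,0],[0.44,-0.672,0],[0.44,-0.672,0],[0.44,-0.672,0],[0.44,-0.672,0]],"twist":[0.1,0.1,0.1,0.1,0.1],"jaw":[-1,-1,-1,-1,-1]}'
python3 -m jog '{"travel":[[0.44,-0.672,0],[0.44,-0.672,0],[0.44,-0.672,0],[0.44,-0.672,0],[0.44,-0.672,0]],"twist":[0,0,0,0,0],"jaw":[-1,-1,-1,-1,-1]}'
python3 - <<'E'
from h import *
s=bot.state();print(s["position"],s["eef_rot"],s["q"],s["joint_vel"].round(1))
import json;json.dump({k:s[k].tolist() for k in("position","eef_rot")},open("w1.json","w"))
save("wrist","w1.png")
E
```

```text
t: 0.65
position: [0.3441, 0.3547, 0.2111]
eef_rot: [-179.9, 0.0, 174.0]
wrist_force: [-0.7, 0.2, -0.1]
finger_gap: 0.0855
gripper_force: 0.0
t: 1.15
position: [0.4546, 0.1859, 0.2108]
eef_rot: [-179.9, 0.0, 173.9]
wrist_force: [0.8, 0.5, 0.5]
finger_gap: 0.0856
gripper_force: 0.0
[0.45455367 0.18589045 0.21078321] [-1.79926036e+02  2.25897980e-03  1.73882717e+02] [ 1.32948408e+01 -1.44274751e+00  9.30711350e+01 -7.05379657e-02
  8.83940660e+01 -7.05858843e+01] [ 4.5 -0.5  0.6  1.5  0.7  4.6]
```

View pics/w1.png

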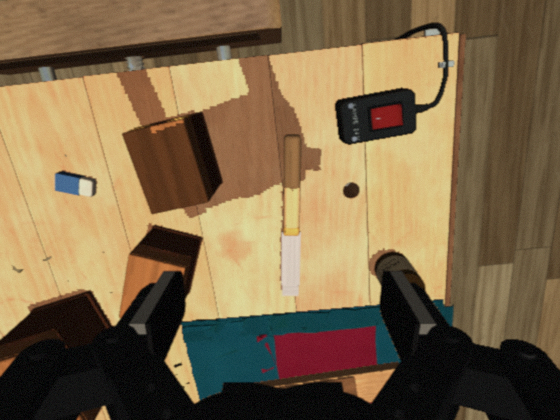

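```bash
python3 - <<'E'
from h import *
import json
s={k:np.array(v) for k,v in json.load(open("w1.json")).items()}
p=lambda uv,z:pix2w("wrist",uv,z,s)
t=p((290,295.5),.0115);n=p((291.3,234),.0115);h=p((292.3,135),.02);m=p((291.5,230),.02)
for x in(t,n,m,h):print(x.round(4))
print([round(np.linalg.norm(a-b)*1000) for a,b in((t,n),(m,h),(t,h))],np.degrees(np.arctan2(*(t-h)[1::-1])),np.degrees(np.arctan2(*(m-h)[1::-1])))
E
```

```text
[0.6158 0.1783 0.0115]
[0.5342 0.188  0.0115]
[0.5256 0.1889 0.02  ]
[0.4212 0.2    0.02  ]
[82, 105, 196] -6.3746558936588045 -6.1022031021379535
```

```bash
python3 -m jog '{"travel":[[0.147,0.024,-0.2],[0.147,0.024,-0.4],[0.147,0.024,-0.6],[0.147,0.024,-0.75],[0.147,0.024,-0.825]],"twist":[0,0,0,0,0],"jaw":[-1,-1,-1,-1,-1]}'
python3 -m jog '{"travel":[[0,0,0],[0,0,0],[0,0,0],[0,0,0],[0,0,0]],"twist":[0,0,0,0,0],"jaw":[0,1,1,1,1]}'
python3 -m jog '{"travel":[[0,0,0],[0,0,0],[0,0,0]],"twist":[0,0,0],"jaw":[1,1,1]}'
```

```text
t: 1.7
position: [0.486, 0.1968, 0.0004]
eef_rot: [-179.9, -0.3, 174.2]
wrist_force: [-0.5, 0.6, 0.8]
finger_gap: 0.0852
gripper_force: 0.0
t: 2.2
position: [0.4895, 0.1962, 0.006]
eef_rot: [180.0, 0.1, 174.2]
wrist_force: [0.4, 0.2, 0.2]
finger_gap: 0.0124
gripper_force: 0.0
t: 2.5
position: [0.489, 0.1959, 0.005]
eef_rot: [-180.0, 0.0, 174.2]
wrist_force: [-0.2, 0.2, 0.2]
finger_gap: -0.0003
gripper_force: 0.0
```

```bash
python3 -m jog '{"travel":[[0,0,0.1],[0,0,0.3],[0,0,0.5],[0,0,0.5]],"twist":[0,0,0,0],"jaw":[1,1,-1,-1]}'
python3 - <<'E'
from h import *
s=bot.state();print(s["position"],s["eef_rot"])
import json;json.dump({k:s[k].tolist() for k in("position","eef_rot")},open("w2.json","w"))
save("wrist","w2.png")
E
```

```text
t: 2.9
position: [0.4916, 0.1966, 0.1366]
eef_rot: [179.8, 0.5, 174.2]
wrist_force: [-0.0, -0.8, -1.1]
finger_gap: 0.0283
gripper_force: 0.0
[0.49160516 0.19664363 0.13660032] [179.82459302   0.5113056  174.18029962]
```

View pics/w2.png

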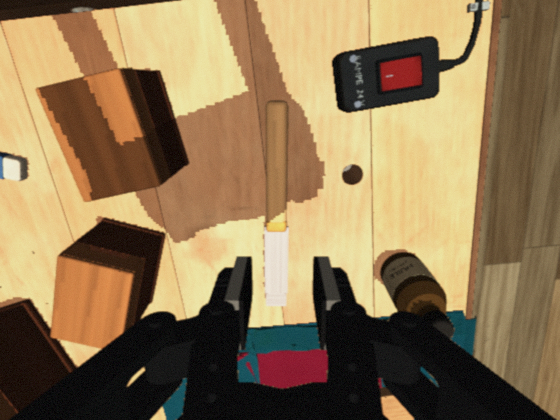

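```bash
python3 - <<'E'
from h import *
import json
s={k:np.array(v) for k,v in json.load(open("w2.json")).items()}
s1={k:np.array(v) for k,v in json.load(open("w1.json")).items()}
p=lambda uv,z:pix2w("wrist",uv,z,s)
t=p((277,305),.0115);n=p((277,228),.0115);h=p((277.5,100),.02);m=p((277,224),.02)
for x in(t,n,m,h):print(x.round(4))
print([round(np.linalg.norm(a-b)*1000) for a,b in((t,n),(m,h),(t,h))],np.degrees(np.arctan2(*(t-h)[1::-1])))
q=s["position"].copy();print(w2pix("wrist",q,s));q[2]=.01;print(w2pix("wrist",q,s))
for a,b in((s,0),(s1,0)):print(w2pix("wrist",a["position"],a))
st=bot.state();print(st["position"],st["eef_rot"],st["finger_gap"])
save("top","top2.png",(150,130,350,280),4)
E
```

```text
[0.6147 0.1797 0.0115]
[0.5324 0.1886 0.0115]
[0.525  0.1895 0.02  ]
[0.4213 0.201  0.02  ]
[83, 104, 195] -6.291263135693956
[[281.20281821 250.42111581]]
[[281.21763362 183.66703675]]
[[281.20281821 250.42111581]]
[[281.20281821 250.42111581]]
[0.49050261 0.19632199 0.1332811 ] [179.89702745   0.31189293 174.17525485] 0.03545562021381914
```

View pics/top2.png

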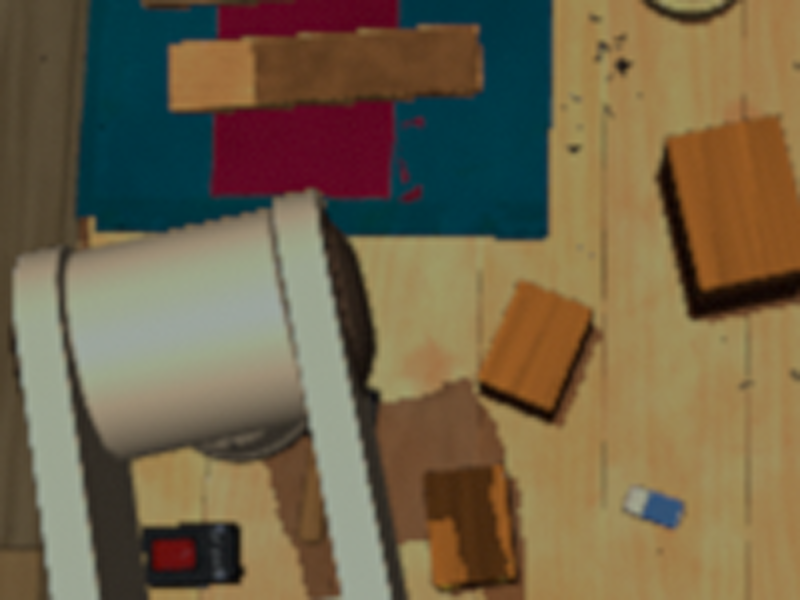

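```bash
python3 -m jog '{"travel":[[0,-0.012,-0.15],[0,-0.012,-0.3],[0,-0.012,-0.38],[0,-0.012,-0.38],[0,-0.012,-0.38]],"twist":[0,0,0,0,0],"jaw":[-0.3,-0.3,-0.3,-0.3,-0.3]}'
python3 -m jog '{"travel":[[0,0,-0.04],[0,0,-0.08],[0,0,-0.12],[0,0,-0.12]],"twist":[0,0,0,0],"jaw":[-0.3,-0.3,-0.3,-0.3]}'
python3 -m jog '{"travel":[[0,0,0],[0,0,0],[0,0,0]],"twist":[0,0,0],"jaw":[0.5,0.5,0.5]}'
python3 -m jog '{"travel":[[0,0,0],[0,0,0],[0,0,0]],"twist":[0,0,0],"jaw":[1,1,1]}'
```

```text
t: 3.5
position: [0.4887, 0.1929, 0.0347]
eef_rot: [-180.0, -0.1, 174.2]
wrist_force: [0.2, -0.0, 0.4]
finger_gap: 0.0557
gripper_force: 0.0
t: 3.9
position: [0.4882, 0.1928, 0.0034]
eef_rot: [-180.0, -0.1, 174.2]
wrist_force: [-0.1, -0.4, 0.3]
finger_gap: 0.0552
gripper_force: 0.0
t: 4.2
position: [0.4893, 0.193, 0.0053]
eef_rot: [180.0, 0.0, 174.2]
wrist_force: [0.8, -0.5, 0.0]
finger_gap: 0.0211
gripper_force: 0.0
t: 4.5
position: [0.489, 0.193, 0.005]
eef_rot: [-180.0, 0.0, 174.2]
wrist_force: [0.0, 0.6, 1.2]
finger_gap: 0.0001
gripper_force: 0.0
```

```bash
python3 - <<'E'
from h import *
a=w2pix("side",[[.489,.193,.005],[.6155,.178,.01],[.421,.2,.01]]);print(a)
u,v=a.mean(0).astype(int)
c=(max(u-70,0),max(v-60,0),u+70,v+45);print(c)
save("side","s2.png",c,5)
E
```

```text
[[222.82067816 212.59689448]
 [267.89549991 207.16456279]
 [197.66695564 213.30764219]]
(np.int64(159), np.int64(151), np.int64(299), np.int64(256))
```

View pics/s2.png

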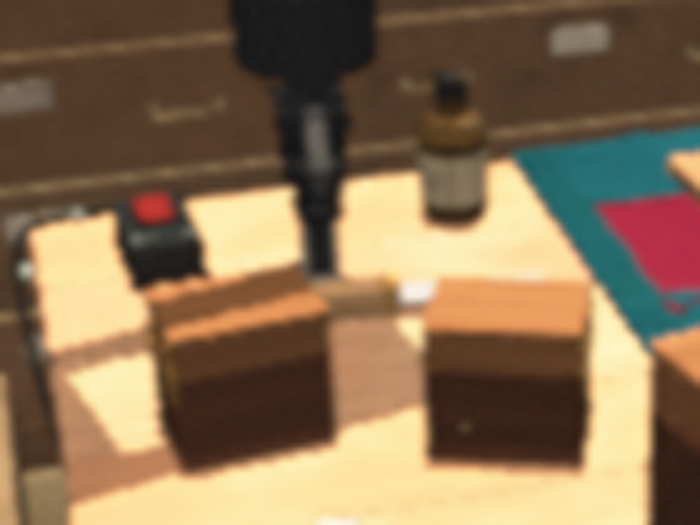

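```bash
for i in 1; do python3 -m jog '{"travel":[[0,0,-0.008],[0,0,-0.008]],"twist":[0,0],"jaw":[1,1]}'; python3 -m jog '{"travel":[[0,0,-0.008],[0,0,-0.008]],"twist":[0,0],"jaw":[1,1]}';  python3 -m jog '{"travel":[[0,0,-0.008],[0,0,-0.008]],"twist":[0,0],"jaw":[1,1]}'; done
python3 - <<'E'
from h import *
print(((w2pix("side",[[.489,.193,.0],[.489,.193,.02],[.489,.193,.03],[.489,.21,.005],[.54,.185,.02]])-[159,151])*5).round())
E
```

```text
t: 4.75
position: [0.4889, 0.1929, 0.0026]
eef_rot: [-180.0, -0.0, 174.2]
wrist_force: [-0.2, -0.1, 0.2]
finger_gap: -0.0002
gripper_force: 0.0
t: 4.95
position: [0.4889, 0.1929, 0.0006]
eef_rot: [-180.0, -0.0, 174.2]
wrist_force: [0.0, -0.5, -0.1]
finger_gap: 0.0001
gripper_force: 0.0
t: 5.15
position: [0.4892, 0.193, -0.0001]
eef_rot: [-180.0, 0.0, 174.2]
wrist_force: [-8.4, -1.7, 19.0]
finger_gap: -0.0001
gripper_force: 9.4
[[320. 316.]
 [317. 284.]
 [316. 268.]
 [314. 295.]
 [411. 278.]]
```

```bash
python3 -m jog '{"travel":[[0,0,0.06],[0,0,0.1],[0,0,0.1],[0,0,0.1],[0,0,0.1]],"twist":[0,0,0,0,0],"jaw":[1,0.2,0.2,0.2,0.2]}'
python3 -m jog '{"travel":[[0,0,-0.06],[0,0,-0.11],[0,0,-0.14],[0,0,-0.148],[0,0,-0.148]],"twist":[0,0,0,0,0],"jaw":[0.2,0.2,0.2,0.2,0.2]}'
python3 -m jog '{"travel":[[0,0,0],[0,0,0],[0,0,0]],"twist":[0,0,0],"jaw":[1,1,1]}'
```

```text
t: 5.65
position: [0.4887, 0.1929, 0.0233]
eef_rot: [-180.0, -0.0, 174.2]
wrist_force: [0.6, -1.1, 0.3]
finger_gap: 0.0344
gripper_force: 0.0
t: 6.15
position: [0.4889, 0.1929, -0.0134]
eef_rot: [-180.0, -0.0, 174.2]
wrist_force: [-1.2, 0.5, -0.1]
finger_gap: 0.0343
gripper_force: 0.0
t: 6.45
position: [0.4894, 0.1931, -0.0124]
eef_rot: [180.0, 0.1, 174.2]
wrist_force: [-0.5, 1.1, 5.9]
finger_gap: 0.0164
gripper_force: 59.2
```

```bash
python3 -m jog '{"travel":[[0,0,0],[0,0,0.08],[0,0,0.24],[0,0,0.42],[0,0,0.6]],"twist":[0,0,0,0,0],"jaw":[1,1,1,1,1]}'
python3 -m jog '{"travel":[[-0.04,-0.15,0.05],[-0.08,-0.3,0.06],[-0.11,-0.45,0.06],[-0.12,-0.6,0.06],[-0.13,-0.7,0.06]],"twist":[0.03,0.06,0.08,0.1,0.1005],"jaw":[1,1,1,1,1]}'
python3 -m jog '{"travel":[[-0.05,-0.2,0],[-0.08,-0.4,0],[-0.1,-0.58,0],[-0.1,-0.64,0],[-0.1,-0.64,0]],"twist":[0,0,0,0,0],"jaw":[1,1,1,1,1]}'
python3 -m jog '{"travel":[[0,0,0],[0,0,0]],"twist":[0,0],"jaw":[1,1]}'
```

```text
t: 6.95
position: [0.4886, 0.1929, 0.1386]
eef_rot: [-180.0, -0.0, 174.2]
wrist_force: [1.4, 0.7, -0.2]
finger_gap: 0.0163
gripper_force: 58.7
t: 7.45
position: [0.4561, 0.016, 0.1522]
eef_rot: [-180.0, 0.0, -167.6]
wrist_force: [1.2, 0.0, -0.0]
finger_gap: 0.0162
gripper_force: 58.8
t: 7.95
position: [0.4313, -0.1437, 0.1519]
eef_rot: [-180.0, -0.0, -167.9]
wrist_force: [0.1, -0.2, -2.0]
finger_gap: 0.0163
gripper_force: 59.0
t: 8.15
position: [0.4317, -0.1408, 0.1519]
eef_rot: [180.0, 0.0, -167.7]
wrist_force: [-0.5, -0.1, -1.2]
finger_gap: 0.0164
gripper_force: 59.0
```

```bash
python3 - <<'E'
from h import *
s=bot.state();print(s["position"],s["eef_rot"])
import json;json.dump({k:s[k].tolist() for k in("position","eef_rot")},open("w3.json","w"))
w=cv2.cvtColor(bot.camera("wrist"),cv2.COLOR_RGB2BGR);t=cv2.cvtColor(bot.camera("top"),cv2.COLOR_RGB2BGR);d=cv2.cvtColor(bot.camera("side"),cv2.COLOR_RGB2BGR)
for n,i in(("w",w),("t",t),("s",d)):cv2.imwrite(f"pics/raw3{n}.png",i)
W=cv2.resize(w[180:420,130:430],(500,400),interpolation=3)
T=cv2.resize(t[150:270,280:370],(300,400),interpolation=3)
S=cv2.resize(d[170:280,190:360],None,fx=800/170*.38,fy=800/170*.38) if 0 else cv2.resize(d[180:280,190:390],(400,200),interpolation=3)
o=np.zeros((600,800,3),np.uint8);o[:400,:500]=W;o[:400,500:]=T;o[400:,:400]=S;cv2.imwrite("pics/m3.png",o)
E
```

```text
[ 0.43168383 -0.14081073  0.15191583] [ 1.79988633e+02  3.53454143e-03 -1.67657575e+02]
```

View pics/m3.png

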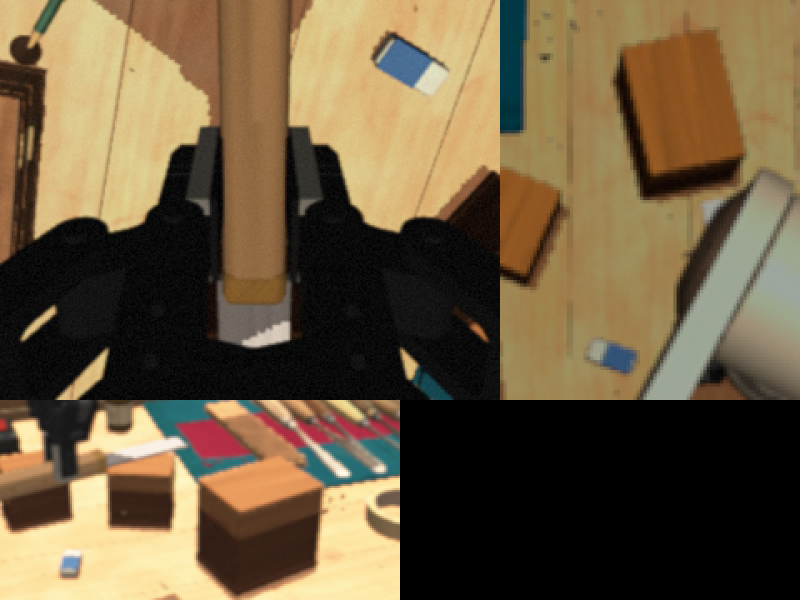

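```bash
python3 - <<'E'
from h import *
import json
s={k:np.array(v) for k,v in json.load(open("w3.json")).items()}
p=s["position"];a=np.radians(12.0);d=np.array([np.cos(a),np.sin(a),0])
g=p+[0,0,.0224]
pts=np.array([g+d*x for x in(.126,.041,0,-.069)])
print("side lvl",w2pix("side",pts).round(1).tolist());print("top",w2pix("top",pts).round(1).tolist())
for tz in(-.01,.01,.02):print(tz,w2pix("side",pts+np.array([0,0,1])*np.array([.126,.041,0,-.069])[:,None]/.126*tz).round(1).tolist())
i=cv2.imread("pics/raw3s.png")[180:240,140:300]
cv2.imwrite("pics/c3.png",cv2.resize(i,None,fx=5,fy=5,interpolation=3))
E
```

```text
side lvl [[280.1, 200.9], [240.4, 210.7], [219.8, 215.9], [182.4, 225.2]]
top [[343.7, 209.6], [351.1, 242.2], [354.7, 258.3], [360.9, 285.8]]
-0.01 [[280.0, 205.5], [240.5, 212.3], [219.8, 215.9], [182.1, 222.4]]
0.01 [[280.1, 196.3], [240.4, 209.2], [219.8, 215.9], [182.8, 227.9]]
0.02 [[280.1, 191.6], [240.3, 207.6], [219.8, 215.9], [183.1, 230.6]]
```

View pics/c3.png

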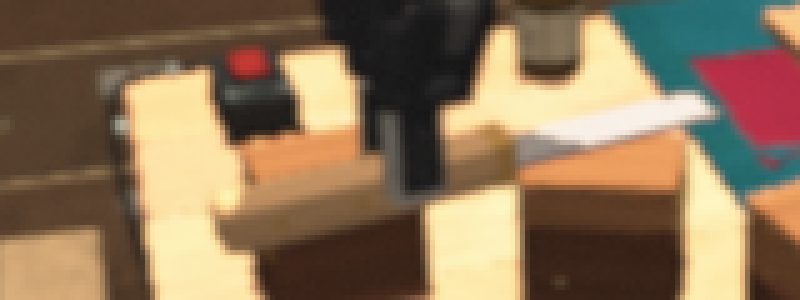

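```bash
python3 - <<'E'
from h import *
from scipy.optimize import least_squares
L=np.array([(510,72),(648,44),(690,235),(553,265)]);L=(L+.5)/5-.5+[215,150]  # BL,BR,FR,FL
S=np.array([(330,209),(350.5,223.5),(310,236.5),(289.5,221)])
loc=np.array([(55,40),(55,-40),(-55,-40),(-55,40)])/1000
def P(v,z=.106):
    c,s=np.cos(v[2]),np.sin(v[2]);return np.c_[loc@np.array([[c,s],[-s,c]])+v[:2],np.full(4,z)]
for nm,f in(("top",lambda v:w2pix("top",P(v))-L),("side",lambda v:w2pix("side",P(v))-S)):
    r=least_squares(lambda v:f(v).ravel(),[.648,-.098,.2]);print(nm,r.x[:2],np.degrees(r.x[2]),np.abs(r.fun).max())
r=least_squares(lambda v:np.r_[(w2pix("top",P(v))-L).ravel(),(w2pix("side",P(v))-S).ravel()],[.648,-.098,.2]);print(r.x[:2],np.degrees(r.x[2]),np.abs(r.fun).max())
E
```

```text
top [ 0.64828617 -0.09851513] 12.154665472579437 0.9075255598060039
side [ 0.64894891 -0.10371874] 12.674591023326286 2.0003956688519793
[ 0.6493865  -0.10038109] 12.41248158926972 1.666923480377534
```

```bash
python3 -m jog '{"travel":[[0.005,-0.023,-0.15],[0.005,-0.023,-0.3],[0.005,-0.023,-0.37],[0.005,-0.023,-0.39],[0.005,-0.023,-0.39]],"twist":[0,0,0,0,0],"jaw":[1,1,1,1,1]}'
python3 -m jog '{"travel":[[0.03,0.0065,0],[0.06,0.013,0],[0.09,0.0195,0],[0.12,0.026,0],[0.12,0.026,0]],"twist":[0,0,0,0,0],"jaw":[1,1,1,1,1]}'
python3 -m jog '{"travel":[[0.02,0.0044,0],[0.04,0.0087,0],[0.04,0.0087,0]],"twist":[0,0,0],"jaw":[1,1,1]}'
python3 -m jog '{"travel":[[0.02,0.0044,0],[0.04,0.0087,0],[0.04,0.0087,0]],"twist":[0,0,0],"jaw":[1,1,1]}'
```

```text
t: 8.8
position: [0.4328, -0.1474, 0.0545]
eef_rot: [180.0, -0.0, -167.7]
wrist_force: [0.3, -0.9, -0.5]
finger_gap: 0.0161
gripper_force: 59.0
t: 9.3
position: [0.4638, -0.1411, 0.0545]
eef_rot: [-180.0, 0.0, -167.7]
wrist_force: [-0.0, 0.4, -0.8]
finger_gap: 0.016
gripper_force: 59.0
t: 9.6
position: [0.4732, -0.139, 0.0544]
eef_rot: [-180.0, 0.0, -167.7]
wrist_force: [0.1, -0.1, -0.7]
finger_gap: 0.0164
gripper_force: 59.0
t: 9.9
position: [0.4833, -0.1368, 0.0544]
eef_rot: [-180.0, 0.0, -167.7]
wrist_force: [0.3, 0.2, -0.7]
finger_gap: 0.016
gripper_force: 59.0
```

```bash
python3 -m jog '{"travel":[[0,0,0.012],[0,0,0.024],[0.012,0.0026,0.056],[0.032,0.007,0.112],[0.032,0.007,0.112]],"twist":[0,0,0,0,0],"jaw":[1,1,1,1,1]}'
python3 - <<'E'
from h import *
d=bot.camera("side");cv2.imwrite("pics/raw4.png",cv2.cvtColor(d,cv2.COLOR_RGB2BGR))
# change vs before: lid moved?
a=cv2.imread("pics/raw3s.png").astype(int);b=cv2.imread("pics/raw4.png").astype(int)
m=(np.abs(a-b).sum(2)>60);print(bot.state()["wrist_force"]);print([(y,''.join('#' if v else '.' for v in m[y,280:360:2])) for y in range(190,276,4)].__repr__().replace("), (","\n"))
E
```

```text
t: 10.4
position: [0.492, -0.1355, 0.0845]
eef_rot: [-179.9, 0.1, -167.7]
wrist_force: [0.6, 0.9, -1.2]
finger_gap: 0.0165
gripper_force: 58.9
[ 0.39025756  0.50350927 -1.70265761]
[(190, '........................................'
194, '........................................'
198, '#.......................................'
202, '##......................................'
206, '........##########......................'
210, '.......##############...................'
214, '......########................###.......'
218, '.....###########.................###....'
222, '.....##############################.##..'
226, '....#############################..###..'
230, '.#..######################.........##...'
234, '######.......#######...............#....'
238, '........#...............................'
242, '........................................'
246, '........................................'
250, '........................................'
254, '........................................'
258, '........................................'
262, '....#...................................'
266, '......#.................................'
270, '........#...................#...........'
274, '..#########.............................')]
```

```bash
python3 -m jog '{"travel":[[0.022,0.005,0.048],[0.047,0.0102,0.092],[0.08,0.0174,0.132],[0.117,0.0256,0.168],[0.16,0.035,0.198]],"twist":[0,0,0,0,0],"jaw":[1,1,1,1,1]}'
python3 -m jog '{"travel":[[0.043,0.0093,0.026],[0.075,0.0163,0.04],[0.106,0.023,0.05],[0.106,0.023,0.05]],"twist":[0,0,0,0],"jaw":[1,1,1,1]}'
python3 - <<'E'
from h import *
d=cv2.cvtColor(bot.camera("side"),cv2.COLOR_RGB2BGR);t=cv2.cvtColor(bot.camera("top"),cv2.COLOR_RGB2BGR)
print(bot.state()["position"],bot.state()["wrist_force"])
o=np.hstack([cv2.resize(d[130:280,200:400],(533,400),interpolation=3),cv2.resize(t[120:270,270:370],(267,400),interpolation=3)]);cv2.imwrite("pics/m5.png",o)
E
```

```text
t: 10.95
position: [0.5318, -0.1263, 0.1332]
eef_rot: [-180.0, 0.0, -167.7]
wrist_force: [-0.1, -0.3, -1.7]
finger_gap: 0.0163
gripper_force: 58.9
t: 11.35
position: [0.5581, -0.1205, 0.1446]
eef_rot: [-180.0, 0.0, -167.7]
wrist_force: [-0.6, 0.7, 0.2]
finger_gap: 0.0164
gripper_force: 58.9
[ 0.55713401 -0.12063404  0.1441474 ] [-0.34609392 -0.44072692 -1.65468748]
```

View pics/m5.png

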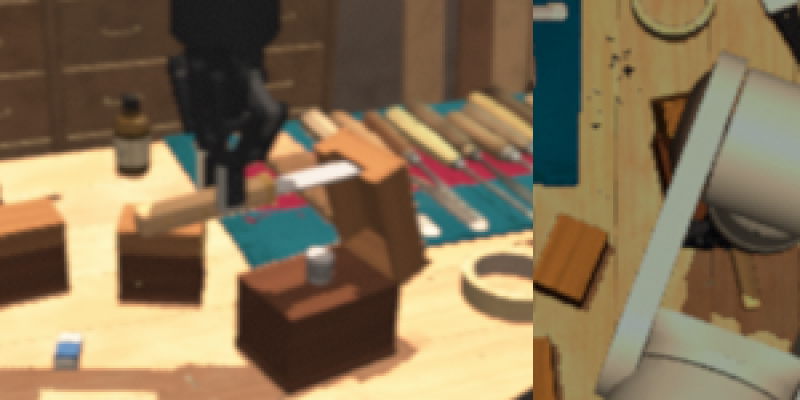

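```bash
python3 -m jog '{"travel":[[0.04,0.0087,0],[0.08,0.0174,-0.004],[0.12,0.026,-0.01],[0.15,0.0327,-0.016],[0.176,0.0383,-0.024]],"twist":[0,0,0,0,0],"jaw":[1,1,1,1,1]}'
python3 -m jog '{"travel":[[0.02,0.0044,-0.006],[0.04,0.0087,-0.012],[0.04,0.0087,-0.012],[0.04,0.0087,-0.012]],"twist":[0,0,0,0],"jaw":[1,1,1,1]}'
python3 - <<'E'
from h import *
d=cv2.cvtColor(bot.camera("side"),cv2.COLOR_RGB2BGR);cv2.imwrite("pics/raw6.png",d)
cv2.imwrite("pics/raw6t.png",cv2.cvtColor(bot.camera("top"),cv2.COLOR_RGB2BGR))
s=bot.state();print(s["position"],s["wrist_force"])
# expected corners of lid roof for angles
c=np.array([.6487,-.0995]);a=np.radians(12.3);ex=np.array([np.cos(a),np.sin(a)]);ey=np.array([-ex[1],ex[0]])
def lid(r,h,y,th):
    x=.05-r*np.cos(th)+h*np.sin(th);z=.072+r*np.sin(th)+h*np.cos(th);return np.r_[c+ex*x+ey*y,z]
for th in(1.2,1.6,1.95):print(th,[w2pix("side",lid(.105,h,y,th))[0].round().tolist() for h in(0,.034) for y in(-.04,.04)])
hsv=cv2.cvtColor(d,cv2.COLOR_BGR2HSV);m=cv2.inRange(hsv,(5,120,60),(20,255,255))
for y in range(150,260,4):print(y,''.join('#' if v else '.' for v in m[y,270:420:2]))
E
```

```text
t: 11.95
position: [0.602, -0.1108, 0.138]
eef_rot: [180.0, -0.0, -167.7]
wrist_force: [-0.3, 0.0, -1.7]
finger_gap: 0.0163
gripper_force: 58.9
t: 12.35
position: [0.6112, -0.1089, 0.1354]
eef_rot: [-180.0, -0.0, -167.7]
wrist_force: [0.3, 0.1, -1.3]
finger_gap: 0.0164
gripper_force: 58.9
[ 0.61108694 -0.10902095  0.1355442 ] [ 0.07244826  0.56213525 -1.00792193]
1.2 [[338.0, 200.0], [315.0, 186.0], [351.0, 191.0], [327.0, 178.0]]
1.6 [[354.0, 192.0], [330.0, 179.0], [367.0, 189.0], [342.0, 177.0]]
1.95 [[367.0, 192.0], [343.0, 179.0], [377.0, 194.0], [353.0, 182.0]]
150 #....#...................................#.##.##...#######..#...###########
154 ###..###.................................#..#.##...#######...##.###########
158 .......##....................................###...########.....##########.
162 .....####................................#....##...######...#..............
166 ##########...............................#...#.......######.........#......
170 ##########................................#.............######....#.....#..
174 ##................................###.....
[... 1013 characters left out ...]
......##.....###################.......................#....
230 ...#...........########.....##################.............................
234 ..........############......##################.................#...........
238 ..........#.###########################.#####..............................
242 ###.......#....###################.....#...................................
246 ..........#......##########............##.............#...............#....
250 ....................#..................#####...............###....#........
254 .......................................########............................
258 .......................................###########.........................
```

```bash
python3 -m jog '{"travel":[[-0.12,-0.026,0],[-0.28,-0.061,0],[-0.45,-0.098,0.02],[-0.6,-0.131,0.04],[-0.7,-0.153,0.06]],"twist":[0,0,0,0,0],"jaw":[1,1,1,1,1]}'
python3 -m jog '{"travel":[[0.01,0.1,0],[0.03,0.25,0],[0.06,0.42,0],[0.09,0.58,0],[0.107,0.68,0]],"twist":[0,-0.02,-0.05,-0.08,-0.1005],"jaw":[1,1,1,1,1]}'
python3 -m jog '{"travel":[[0.03,0.2,0],[0.06,0.4,0],[0.1,0.56,0],[0.107,0.66,0],[0.107,0.68,0]],"twist":[0,0,0,0,0],"jaw":[1,1,1,1,1]}'
python3 -m jog '{"travel":[[0,0,-0.14],[0,0,-0.3],[0,0,-0.45],[0,0,-0.55],[0,0,-0.58]],"twist":[0,0,0,0,0],"jaw":[1,1,1,1,1]}'
```

```text
t: 12.95
position: [0.434, -0.1473, 0.1508]
eef_rot: [-180.0, 0.0, -167.8]
wrist_force: [0.2, -0.2, -0.6]
finger_gap: 0.0161
gripper_force: 59.0
t: 13.45
position: [0.463, 0.0251, 0.1509]
eef_rot: [180.0, 0.1, 174.0]
wrist_force: [0.7, -0.0, -0.9]
finger_gap: 0.0163
gripper_force: 59.0
t: 13.95
position: [0.4895, 0.1952, 0.1504]
eef_rot: [180.0, -0.0, 174.3]
wrist_force: [0.4, -0.6, -1.9]
finger_gap: 0.0163
gripper_force: 59.1
t: 14.45
position: [0.4883, 0.1918, 0.0032]
eef_rot: [-179.9, -0.2, 174.1]
wrist_force: [-0.4, 0.2, 0.0]
finger_gap: 0.0159
gripper_force: 59.0
```

Now lower the last ~15 mm gently until contact.

```bash
python3 -m jog '{"travel":[[0,0,-0.02],[0,0,-0.044],[0,0,-0.052],[0,0,-0.052]],"twist":[0,0,0,0],"jaw":[1,1,1,1]}'
python3 -m jog '{"travel":[[0,0,-0.004],[0,0,-0.004],[0,0,-0.004]],"twist":[0,0,0],"jaw":[1,1,1]}'
```

```text
t: 14.85
position: [0.4901, 0.1929, -0.007]
eef_rot: [180.0, 0.0, 174.2]
wrist_force: [0.6, 0.2, -1.2]
finger_gap: 0.0163
gripper_force: 59.0
t: 15.15
position: [0.4899, 0.1929, -0.0083]
eef_rot: [180.0, 0.0, 174.2]
wrist_force: [-0.3, -0.3, -1.6]
finger_gap: 0.0164
gripper_force: 59.0
```

```bash
python3 -m jog '{"travel":[[0,0,-0.01],[0,0,-0.01]],"twist":[0,0],"jaw":[1,1]}'
python3 -m jog '{"travel":[[0,0,-0.004],[0,0,-0.004]],"twist":[0,0],"jaw":[1,1]}'
python3 -m jog '{"travel":[[0,0,-0.003],[0,0,-0.003]],"twist":[0,0],"jaw":[1,1]}'
```

```text
t: 15.35
position: [0.4896, 0.1928, -0.0114]
eef_rot: [-180.0, -0.0, 174.2]
wrist_force: [0.1, -0.3, -1.0]
finger_gap: 0.016
gripper_force: 59.0
t: 15.55
position: [0.4897, 0.1928, -0.0122]
eef_rot: [-180.0, -0.0, 174.2]
wrist_force: [-0.3, -0.5, -0.2]
finger_gap: 0.0165
gripper_force: 59.0
t: 15.75
position: [0.4898, 0.1929, -0.0124]
eef_rot: [-180.0, 0.0, 174.2]
wrist_force: [-2.7, -1.1, 5.7]
finger_gap: 0.0158
gripper_force: 60.0
```

```bash
python3 -m jog '{"travel":[[0,0,0],[0,0,0],[0,0,0],[0,0,0],[0,0,0.01]],"twist":[0,0,0,0,0],"jaw":[0.1,0.1,0.1,0.1,0.1]}'
python3 -m jog '{"travel":[[0,0,0.05],[0,0,0.15],[0,0,0.3],[0,0,0.5],[0,0,0.6]],"twist":[0,0,0,0,0],"jaw":[0.1,0.1,0.1,0.1,0.1]}'
cat > det.py <<'E'
from h import *
for n in("top","side"):
    im=cv2.cvtColor(bot.camera(n),cv2.COLOR_RGB2BGR);cv2.imwrite(f"pics/raw7{n}.png",im)
    e=w2pix(n,[.6487,-.0995,.084])[0];u,v=e.round().astype(int);r=16
    c=cv2.cvtColor(im,cv2.COLOR_BGR2HSV)[v-r:v+r,u-r:u+r];m=(c[...,1]<90)&(c[...,2]>60)
    print(n,e.round(1));
    for i in range(2*r):print(v-r+i,''.join('#' if q else '.' for q in m[i]))
    k,l,st,ce=cv2.connectedComponentsWithStats(m.astype(np.uint8));print([(s.tolist(),(p+[u-r,v-r]).round(1).tolist()) for s,p in zip(st[1:],ce[1:]) if s[4]>15])
E
python3 det.py
```

```text
t: 16.25
position: [0.4896, 0.1928, -0.0105]
eef_rot: [-180.0, -0.0, 174.2]
wrist_force: [0.8, -0.7, -0.0]
finger_gap: 0.0384
gripper_force: 0.0
t: 16.75
position: [0.4907, 0.1931, 0.1448]
eef_rot: [179.9, 0.3, 174.2]
wrist_force: [0.1, 0.6, -1.0]
finger_gap: 0.0387
gripper_force: 0.0
top [334.2 182. ]
166 ................................
167 ................................
168 ................................
169 ................................
170 ................................
171 ................................
172 ................................
173 ................................
174 ................................
175 ................................
176 ................................
177 ...............####.............
178 .............#######............
179 .............########...........
180 ............#########...........
181 ............#########...........
182 ............#########...........
183 .............########...........
184 ..............######............
185 ................###.............
186 ................................
187 ...............
[... 969 characters left out ...]
...........##########..........
229 ............##########..........
230 ............#########...........
231 .............########...........
232 .............########...........
233 ............#########...........
234 .............########...........
235 .............#######............
236 ................#...............
237 ................................
238 ................................
239 ................................
240 ................................
241 ................................
242 ................................
243 ................................
244 ................................
245 ................................
[([0, 0, 26, 23, 166], [319.1, 226.7])]
```

```bash
python3 - <<'E'
from h import *
from scipy.optimize import least_squares
print(pix2w("top",(334.3,180.8),.092))
f=lambda v:np.r_[w2pix("top",[*v,.092])[0]-(334.3,180.8),w2pix("side",[*v,.084])[0]-(319.5,229)]
r=least_squares(f,[.65,-.1]);print(r.x,r.fun);s=bot.state();print(s["position"],s["eef_rot"],(r.x-s["position"][:2])/.25)
E
```

```text
[ 0.65014387 -0.09892599  0.092     ]
[ 0.6506834  -0.09830379] [-0.22759477 -0.19308224 -0.08776826  0.45009282]
[0.49135952 0.19324284 0.1447508 ] [179.87324048   0.38258856 174.18024553] [ 0.63729553 -1.16618653]
```

```bash
python3 -m jog '{"travel":[[0.03,-0.1,0],[0.1,-0.28,0],[0.18,-0.45,0],[0.26,-0.55,0],[0.318,-0.583,0]],"twist":[0.02,0.05,0.08,0.1,0.1005],"jaw":[0,0,0,0,0]}'
python3 -m jog '{"travel":[[0.08,-0.18,0],[0.18,-0.36,0],[0.26,-0.5,0],[0.3,-0.57,0],[0.318,-0.583,0]],"twist":[0,0,0,0,0],"jaw":[0,0,0,0,0]}'
python3 -m jog '{"travel":[[0,0,-0.06],[0,0,-0.1],[0,0,-0.1],[0,0,-0.1]],"twist":[0,0,0,0],"jaw":[0,0,0,0]}'
python3 - <<'E'
from h import *
s=bot.state();print(s["position"],s["eef_rot"],s["finger_gap"])
im=cv2.cvtColor(bot.camera("wrist"),cv2.COLOR_RGB2BGR);cv2.imwrite("pics/raw8.png",im)
e=w2pix("wrist",[[.6505,-.0985,.095],[.6505,-.0985,.073]],s);print(e)
u,v=e.mean(0).round().astype(int);r=40
c=cv2.cvtColor(im,cv2.COLOR_BGR2HSV)[max(v-r,0):v+r,u-r:u+r];m=(c[...,1]<90)&(c[...,2]>70)
for i in range(0,c.shape[0],2):print(max(v-r,0)+i,''.join('#' if q else '.' for q in m[i]))
print("col0",u-r)
E
```

```text
t: 17.35
position: [0.5699, 0.0444, 0.1395]
eef_rot: [-180.0, -0.0, -167.7]
wrist_force: [-0.4, 0.9, -0.4]
finger_gap: 0.0428
gripper_force: 0.0
t: 17.85
position: [0.649, -0.1009, 0.1389]
eef_rot: [180.0, -0.1, -167.9]
wrist_force: [0.1, 0.1, 0.8]
finger_gap: 0.0424
gripper_force: 0.0
t: 18.25
position: [0.6483, -0.0977, 0.1145]
eef_rot: [180.0, -0.0, -167.7]
wrist_force: [0.1, 0.1, -0.1]
finger_gap: 0.0423
gripper_force: 0.0
[ 0.64833985 -0.09770725  0.11447505] [ 1.79986515e+02 -3.30472014e-02 -1.67671761e+02] 0.04231828714506739
[[280.13801189 238.15582382]
 [280.35167363 223.8204496 ]]
191 ................................................................................
193 ................................................................................
195 ................................................................................
197 ................................................................................
199 ................................................................................
201 .........................................................................
[... 2206 characters left out ...]
...........
255 ....................................###########.................................
257 ................................................................................
259 ................................................................................
261 ................................................................................
263 ................................................................................
265 ................................................................................
267 ................................................................................
269 ................................................................................
col0 240
```

```bash
python3 -m jog '{"travel":[[0.008,0.0017,-0.07],[0.008,0.0017,-0.14],[0.008,0.0017,-0.2],[0.008,0.0017,-0.224],[0.008,0.0017,-0.224]],"twist":[0,0,0,0,0],"jaw":[0,0,0,0,0]}'
python3 -m jog '{"travel":[[0,0,0],[0,0,0],[0,0,0],[0,0,0]],"twist":[0,0,0,0],"jaw":[1,1,1,1]}'
python3 -c "
from h import *
s=bot.state();print(s['position'],s['wrist_force'],s['ft_torque'])"
```

```text
t: 18.8
position: [0.6505, -0.0981, 0.0581]
eef_rot: [180.0, -0.1, -167.7]
wrist_force: [0.7, 0.9, 0.0]
finger_gap: 0.0426
gripper_force: 0.0
t: 19.2
position: [0.6513, -0.0984, 0.0598]
eef_rot: [-179.9, 0.1, -167.7]
wrist_force: [-0.2, 1.3, 6.4]
finger_gap: 0.0197
gripper_force: 58.8
[ 0.65132244 -0.09838491  0.05984694] [-0.1828834   1.2941154   6.37591103] [0.08498363 0.05707653 0.02638467]
```

```bash
python3 -m jog '{"travel":[[0,0,0.01],[0,0,0.025],[0,0,0.04],[0,0,0.04]],"twist":[0,0,0,0],"jaw":[1,1,1,1]}'
python3 -m jog '{"travel":[[0,0,0.02],[0,0,0.04],[0,0,0.06],[0,0,0.06]],"twist":[0,0,0,0],"jaw":[1,1,1,1]}'
python3 -m jog '{"travel":[[0,0,0.015],[0,0,0.03],[0,0,0.045],[0,0,0.045],[0,0,0.045]],"twist":[0,0,0,0,0],"jaw":[1,1,1,1,1]}'
python3 - <<'E'
from h import *
s=bot.state();print(s["position"],s["wrist_force"],s["ft_torque"])
im=cv2.cvtColor(bot.camera("side"),cv2.COLOR_RGB2BGR);cv2.imwrite("pics/raw9.png",im)
for z in(.072,.075,.083,.1085,.13):print(z,w2pix("side",[.6508,-.0985,z])[0].round(1))
c=im[195:245,300:340];g=cv2.cvtColor(c,cv2.COLOR_BGR2HSV)
for i in range(50):print(195+i,' '.join(f"{x:3d}" for x in g[i,8:32,2]),'|',int(g[i,20,1]))
E
```

```text
t: 19.6
position: [0.651, -0.0983, 0.0694]
eef_rot: [-180.0, 0.0, -167.7]
wrist_force: [0.1, -0.2, -1.9]
finger_gap: 0.019
gripper_force: 58.7
t: 20.0
position: [0.6512, -0.0983, 0.0847]
eef_rot: [-180.0, 0.1, -167.7]
wrist_force: [0.1, 0.3, -2.1]
finger_gap: 0.0195
gripper_force: 58.7
t: 20.5
position: [0.6508, -0.0983, 0.095]
eef_rot: [-180.0, 0.0, -167.7]
wrist_force: [0.4, -0.4, -1.0]
finger_gap: 0.0194
gripper_force: 58.7
[ 0.65075841 -0.09826585  0.09497763] [ 0.36497539 -0.43046344 -1.01077142] [ 0.00022288 -0.03260211  0.0059207 ]
0.072 [319.2 234.2]
0.075 [319.3 233.1]
0.083 [319.5 229.9]
0.1085 [320.1 219.6]
0.13 [320.7 210.6]
195 163 169 160 124  73  34  25  27  30  34  34  33  30  26  25  27  35  78 133 159 142  94  47  27 | 9
196 144 156 156 129  81  39  27  25  27  28  30  29  28  28  26  28  39  90 150 175 152  98  48  28 | 9
197 125 136 141 126  90  53  37  32  29  29  28  28  26  27  25  26  36  84 139 163 140  90  43  26 | 20
198 113 115 121 120 103  79  69  61  45  30  27  30  28  26  27  25  31  60  99 115  99  61  32  26 | 9
199 125 109 111 119 115 102  99  86  5
[... 4099 characters left out ...]
81  81  81  80  81  81  81  81  81  80  80  81  80  80  81 | 150
239  78  79  80  80  80  80  80  80  80  80  81  81  81  81  80  80  80  80  80  80  81  81  81  82 | 151
240  79  79  78  80  80  80  81  80  81  81  82  81  81  80  81  80  81  81  81  80  83  81  82  81 | 151
241  79  79  79  81  80  80  81  81  80  81  81  80  81  80  81  81  81  82  82  81  82  82  81  79 | 151
242  79  81  80  81  81  81  80  81  81  80  80  81  80  81  82  81  82  82  82  81  80  78  75  71 | 153
243  81  80  81  80  80  80  81  80  80  81  81  81  81  82  82  82  81  81  80  77  71  68  63  60 | 148
244  81  79  79  80  80  82  80  82  82  81  81  82  82  81  81  80  78  73  67  65  61  58  55  54 | 149
```

```bash
python3 - <<'E'
from h import *
im=cv2.imread("pics/raw9.png");g=cv2.cvtColor(im,cv2.COLOR_BGR2HSV)
for i in range(216,240):print(i,' '.join(f"{x:3d}" for x in g[i,310:332,1]))
def ring(z,r):
    a=np.linspace(0,2*np.pi,60);p=w2pix("side",np.c_[.6508+r*np.cos(a),-.0983+r*np.sin(a),np.full(60,z)]);return p.min(0).round(1),p.max(0).round(1)
for z,r in((.072,.0085),(.0742,.008),(.0822,.008),(.0742,.0055),(.1082,.008),(.1082,.011)):print(z,r,ring(z,r))
E
```

```text
216 169 170 169 158 134  84  17  27  30  31  31  30  34  32  23   9   9   8  22  85 126 149
217 170 166 171 167 150 103  26  27  34  33  33  33  34  31  27  15  27  33  58  86 121 144
218 169 169 165 167 151 106  26  26  33  30  34  35  35  33  30  25  31  55  80 104 126 146
219 165 167 168 165 153 110  41  19  33  30  35  34  33  36  37  19  19  63 108 133 146 151
220 167 168 167 167 160 122  51  19  36  32  32  35  37  41  43  41  48  84 131 156 157 157
221 168 168 167 169 162 126  52  22  37  35  31  33  42  54  68  85 106 127 151 158 157 155
222 167 170 170 170 162 124  55  13  38  34  32  34  44  76 106 127 141 152 157 157 155 152
223 169 165 158 150 119  58  14  28  33  32  32  34  49  88 128 151 155 155 157 156 157 155
224 153 131  88  71  44  36  66  57  37  32  33  33  45  87 132 151 156 157 156 156 155 157
225  71  56  23  53  65  84  82  53  35  34  33  33  41  74 124 153 154 157 155 155 156 154
226  54  62  88 116 130 115  72  42  33  34  31  33  38  65 115 145 152 156 154 156 154 152
227 117 137 142 151 152 114  66  40  33  32  33  34  38  62 115 145 154 155 154 152 155 
[... 768 characters left out ...]
108  81  64  58  58  69  88 123 145 156 150 151 153 152 148 150
237 153 150 150 155 155 148 147 132 117 110 111 121 137 148 153 156 151 153 150 155 158 150
238 152 152 152 153 153 151 159 151 148 151 150 151 151 151 154 151 150 156 151 153 153 151
239 150 153 150 153 150 156 156 153 154 154 151 154 156 156 153 153 156 150 157 157 151 149
0.072 0.0085 (array([315.3, 232.2]), array([323.1, 236.2]))
0.0742 0.008 (array([315.5, 231.5]), array([322.9, 235.2]))
0.0822 0.008 (array([315.7, 228.3]), array([323.1, 232. ]))
0.0742 0.0055 (array([316.7, 232. ]), array([321.8, 234.6]))
0.1082 0.008 (array([316.3, 217.9]), array([323.8, 221.5]))
0.1082 0.011 (array([314.9, 217.2]), array([325.2, 222.2]))
```

```bash
python3 -m jog '{"travel":[[0,0,0.002],[0,0,0.003],[0,0,0.003],[0,0,0.003],[0,0,0.003]],"twist":[0,0,0,0,0],"jaw":[1,1,1,1,1]}'
python3 -m jog '{"travel":[[0,0,0],[0,0,0],[0,0,0],[0,0,0],[0,0,0]],"twist":[0,0,0,0,0],"jaw":[1,1,1,1,1]}'
python3 - <<'E'
from plant import bot
s=bot.state();print(s["position"],s["joint_vel"].round(2),s["finger_gap"])
print(bot.sign_off())
E
```

```text
t: 21.05
position: [0.6508, -0.0983, 0.0956]
eef_rot: [-180.0, -0.0, -167.7]
wrist_force: [-0.4, 0.0, -1.0]
finger_gap: 0.0193
gripper_force: 58.7
t: 21.55
position: [0.6507, -0.0983, 0.0957]
eef_rot: [-180.0, -0.0, -167.7]
wrist_force: [0.5, 0.6, -1.5]
finger_gap: 0.0192
gripper_force: 58.7
[ 0.65074685 -0.09825663  0.09568309] [ 0.02 -0.02 -0.01  0.06  0.05  0.03] 0.019227476529596665
the job is handed in; nothing more can be done
None
```

The job is handed in at 21.6 s: the knife blade opened the lid, which read as thrown back to its stop, the knife was set down where it lay, and the gauge is held still and upright with its groove about 3 mm clear of the block, though I did not check the lid and knife again at the end.

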